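# Turn a test tile in the slide-jaw fixture and hold the loupe over its stamp

### The job

The glazed test tile in the slide-jaw fixture has its stamp hidden under the sliding jaw's hood: draw the jaw back, turn the tile end for end, lay it flat back on the bed with the stamped end towards the fixed jaw, let go of it, and slide the jaw home so that the tile is clamped again. Then take the loupe from its wooden rest by the handle and hold it level with its lens centred over the stamp, at the height marked by the collar on the fixture's gauge post, touching neither tile nor fixture; finish while still holding it there. Leave the collar and the ware around as they are.

Things in the scene. Friction and masses are not known exactly. Their poses are not given: they have to be found in the camera images.
- fixture: Fixed slide-jaw fixture, base 215 x 80 x 12 mm. Origin on the table under the clamped tile's middle; x: from fixed to sliding jaw (yaw -1.95 to -1.2). Bed along x, 30 mm wide, top at z 40 mm. Fixed jaw: clamping face at x -32 mm, 18 thick, 44 wide, top z 60. Gauge post 8 mm thick, 157 high, at x -64, y +50 mm; the -y side is clear for a hand holding the loupe.
- jaw (a joint): Sliding jaw (m): 0 = clamping face at fixture x +32 mm, a 64 mm tile is clamped; up to 0.050 drawn back along +x. Drag 4 N, stays where left. Starts nearly closed. 44 mm wide, 40 long, top z 60 mm. Its hood (5 mm thick, underside 3.5 mm above the tile) reaches 18 mm past the face over the tile: draw back 25 mm or more to lift or lay the tile.
- jaw_grip (a point): Point to pinch on the sliding jaw's upright handle, a steel post 16 x 16 mm (sides along fixture x and y) from z 60 to 96 mm above the table; the point is on its axis at z 80 mm, 28 mm behind the clamping face, and moves with the jaw.
- tile: Loose white glazed test tile, 64 x 44 x 12 mm (x, y, z), 55 to 115 g. Origin: centre of its underside; the stamp is at its +x end. Starts flat on the bed against the fixed jaw, its x along fixture +x (stamped end under the hood). Its y sides overhang the bed by 7 mm each and are free to grip from above.
- stamp (a point): The stamp on the tile's upper face: small round grey ring mark of 13 mm diameter, on the tile's long axis, 22 mm from the tile's middle (10 mm from its end). This point is its centre.
- gauge_mark (a point): Centre of the collar on the gauge post: a horizontal brass disc 26 mm across, 4 mm thick, with a smaller hub below. Its height marks the focal height for the lens, and is different each time (97 to 127 mm above the table, 45 to 75 mm above the tile's upper face).
- loupe: Loupe, 80 to 130 g: round dark metal frame 64 mm across, 12 mm thick, around a glass lens; straight black handle 14 mm wide, 12 mm thick, along its +x from x = 31 to 143 mm. Origin: centre of the frame's underside; z up, square to the lens. Starts level on its rest, underside 30 mm above the table.
- lens (a point): Centre of the loupe's lens: 6 mm above the loupe's origin (mid-thickness).
- loupe_grip (a point): Good place to grip the handle, near the centre of mass: 65 mm from the lens centre along the handle, mid-thickness, 36 mm above the table at the start.
- rest: Fixed wooden rest of the loupe: board 190 x 60 x 6 mm with two blocks 44 mm wide and 30 mm high, one under the lens (x -18 to +18 mm), one under the handle's end (x 124 to 140 mm); between them the handle is free. Origin on the table below the lens, x along the handle, which points roughly to the robot.
- bowl: Bystander: white bowl, 100 mm across, 65 mm high, loose. Origin: centre of its underside.
- cup: Bystander: grey cup, 72 mm across, 75 mm high, loose. Origin: centre of its underside.
- jar: Bystander: white closed jar, 60 mm across, 85 mm high, loose. Origin: centre of its underside.
Things that resemble listed ones, but are neither listed nor needed, are in the scene too. Several things look just like the fixture: the one meant starts farthest from the robot's base.

How it is judged:
On the way, in this order (a step that is already met when the one before it is completed fails the run):
1. the jaw is drawn back until the hood is clear of the stamp (value of joint jaw above 0.018 m), for 0.1 s.
2. the tile lies flat on the bed, turned end for end (stamp towards the fixed jaw), and is let go (x of stamp in the frame of fixture below -0.012 m and x of tile in the frame of fixture between -0.004 and 0.02 m and z of tile in the frame of fixture between 0.037 and 0.044 m and z of stamp in the frame of fixture above 0.048 m and y of tile in the frame of fixture between -0.012 and 0.012 m and angle between tile's own z axis and vertical below 0.1 rad and contact force between the fingers and tile below 0.1 N), for 0.2 s.
3. the jaw is slid home on the turned tile (all of step 2 and value of joint jaw below 0.003 m and angle between the x axis of tile and the x axis of fixture, either way round below 0.1 rad), for 0.2 s.
At the end, for the whole second after the job is handed in: Tile flat on the bed, stamp towards the fixed jaw, square within 0.1 rad, jaw within 3 mm of closed. Loupe held still by the fingers alone, level within 0.12 rad, lens centre within 10 mm horizontally of the stamp and 6 mm of the collar's height; arm off the fixture (all of step 3 and z of lens in the frame of gauge_mark between -0.006 and 0.006 m and horizontal distance between lens and stamp below 0.01 m and angle between loupe's own z axis and vertical below 0.12 rad and linear speed of loupe below 0.02 m/s and contact force between the fingers and loupe above 1 N and contact force between loupe and fixture below 0.05 N and contact force between loupe and tile below 0.05 N and contact force between loupe and rest below 0.05 N and contact force between the arm and fixture below 0.5 N); the arm keeps its last pose, push and grip.
It fails at once if the gauge collar is shifted by more than 4 mm (distance of gauge_mark from where it was at the start of the episode above 0.004 m).
It fails at once if a bystander (bowl, cup, jar) is moved by more than 30 mm (distance of any of bowl, cup, jar from where it was at the start of the episode above 0.03 m).
It also fails if it takes over 69 s, if anything falls off the work surface, if the arm or the gripper's body presses on something with over 40 N, if the wrist force passes 120 N, or if a joint passes its speed limit or range.

### The arm

A 6-joint arm with a two-finger parallel gripper is mounted at the origin on the work surface. World frame = base frame: x ahead of the robot, y to its left, z up, the work surface at z = 0. Lengths are in m, angles in rad, forces in N, time in s.
With the tool pointing down it reaches from about 0.325 to 0.9 m from the base axis. Payload 3.5 kg.
Tool frame: the origin (TCP) lies at the centre of the arm's flange, where the gripper is bolted on; the fingertips stand 173 mm ahead of it and the grasp point (between the pads) lies 155 mm ahead of it; z points along the fingers, y is the line along which they close (so a half turn about z gives the same grasp; the last joint's range is limited). The gripper opens to 85 mm and grips with 20 to 120 N. Pads are 22 mm wide; open, the fingers measure 114 mm over their backs; the gripper's body (76 mm by 85 mm) begins 54 mm behind the grasp point. The pads swing forward as they close: fully open they stand 13 mm farther back than shut.
Start: joints at [-1.403, 0.276, -0.026, 1.268, 0, 1.467], TCP at [0.167, -0.602, 0.405] pointing down, gripper open.
Joint ranges: [-3.12, 3.12], [-0.85, 1.88], [-1.08, 1.24], [-1.95, 2.15], [-1.57, 1.53], [-3.14, 3.14]. Speed limits (rad/s): [2.57, 2.57, 3.14, 3.14, 3.14, 3.14].

### API

Orientations are given as a rotation vector (axis times angle).
In Python, from station import r gives the robot as it stands.
- The arm moves only by the tool play_rows, never from a script. Its argument "targets" is a list of rows, each a list of 7 numbers: the shift along the world's x, y, z in mm, then the turn, a rotation vector about the world's x, y, z in rad, then the opening, from 0 (shut) to 1 (fully open). In form: [[dx, dy, dz, ax, ay, az, claw], ...]. A call has 1 to 20 rows; each row is the pose to reach, as a shift and turn from the pose commanded when the call began; what a row does not reach only later rows make up. A row lasts 1/12 s, in which the tool goes at most 41.7 mm and 7.16 degrees, less where a joint would pass 70% of its speed; a pose out of reach is approached as far as the arm can. A call with a gripper value outside its range is refused whole. The fingers move at their own pace and stop on an object; "newtons" is the grip in N (left out, the last holds). Time passes only in rows, so rows that repeat a pose let the fingers close. It gives the time, the measured TCP pose, the force, the opening and the grip force at its end, in the units of the state.
- r.sense(): the state, without advancing time (a new reading comes with each control period).
- r.snapshot(name): name is "scene" or "top" or "wrist"; returns the picture (480x640x3 uint8, red, green, blue); there is no depth.
- r.camera_info(name): a dict with "camera_matrix" (3x3 intrinsics, pixels), "rvec" (rotation vector, rad) and "tvec" (3), from world to camera coordinates, as OpenCV has them; the wrist camera has in their place "mount" (4x4, takes a point from camera to tool coordinates, whose origin is the TCP and whose axes are the flange's). Camera axes: x right, y down, z forward; pixel columns grow to the right and rows downward; lengths in m; the calibration is good to about 2 mm. A picture is of the moment at which its call begins: read the wrist's pose just before it. camera_info takes no time and is no camera call.
- r.job_done(): hands the job in; it is judged then, once.
The state is a dict: "time": time; "qpos": joint angles; "joint_velocities": joint speeds; "joint_efforts": joint torques, N m; "tcp_pos": TCP position; "ee_rot": TCP orientation; "contact_force": force on the tool from outside, world axes, zero at the start; "torque": the same for the moment, N m; "finger_gap": finger opening in m; "gripper_force": force on a finger pad.
Only numpy, scipy, OpenCV 4.12 (cv2) and the standard library are available. Lean on these libraries where they do the work, as an engineer would, in place of code of your own. Each camera call takes 0.05 s, during which the arm holds its last target. There are 200 camera calls.

## Working session

There is one attempt and no reset: what is moved stays moved. The work goes in short steps, Python scripts to look and compute and a tool call to move; the robot and the scene stay as the last step left them, time stands still between calls to the robot, and variables do not carry over. Pictures are saved under pics/ and viewed, at most 10 in all, crops included, and the job is handed in when it is done.

Besides the shell and the picture viewer there is one more tool, called by a JSON object that holds its "api" and its "payload", one argument or row to a line. play_rows: Moves the arm, as the interface text tells. Its arguments: {"type":"object","properties":{"targets":{"type":"array","items":{"type":"array","items":{"type":"number"}}},"newtons":{"type":"number"}},"required":["targets"]}

```bash
mkdir -p pics; ls; python3 - <<'E'
from station import r
import cv2
s=r.sense();print(s)
for n in("scene","top"):
    cv2.imwrite(f"pics/{n}0.png",r.snapshot(n)[:,:,::-1]);print(n,r.camera_info(n))
print(r.camera_info("wrist"))
E
```

```text
pics
{'time': 0.0, 'qpos': array([-1.40341799e+00,  2.77138456e-01, -2.79175078e-02,  1.26800344e+00,
        2.34413705e-05,  1.46741823e+00]), 'joint_velocities': array([ 0.00054316, -0.00016663, -0.00082566,  0.00152624,  0.00024113,
        0.00113763]), 'joint_efforts': array([ 3.47628602e-04, -4.45509231e+01,  2.95201635e+01,  1.61578105e-02,
       -9.09066034e-05, -1.05492626e-05]), 'tcp_pos': array([ 0.16710092, -0.6018258 ,  0.40353862]), 'ee_rot': array([-3.11060624e+00, -4.23699879e-01,  7.68775236e-05]), 'contact_force': array([ 0.09093972, -0.10847212, -0.41326749]), 'torque': array([-0.01542539, -0.04293483,  0.04019055]), 'gripper_force': 0.0, 'finger_gap': 0.08521114380577904}
scene {'camera_matrix': array([[495.36817333,   0.        , 323.55007708],
       [  0.        , 495.36817333, 247.22034852],
       [  0.        ,   0.        ,   1.        ]]), 'rvec': array([ 1.71244331,  1.46637827, -0.79785631]), 'tvec': array([-0.05392479, -0.14949076,  1.48261473])}
top {'camera_matrix': array([[499.67142221,   0.        , 324.98152669],
       [  0.        , 499.67142221, 237.68186441],
       [  0.        ,   0.        ,   1.        ]]), 'rvec': array([ 2.18667767, -2.14550811,  0.14995747]), 'tvec': array([-0.02010498,  0.4550781 ,  1.05862702])}
{'camera_matrix': array([[336.32464988,   0.        , 318.51297976],
       [  0.        , 336.32464988, 239.50689903],
       [  0.        ,   0.        ,   1.        ]]), 'mount': array([[-2.21698685e-04, -9.51874081e-01, -3.06489290e-01,
         7.87214722e-02],
       [ 9.99998791e-01,  2.60636282e-04, -1.53281486e-03,
        -3.15521199e-04],
       [ 1.53892897e-03, -3.06489259e-01,  9.51872873e-01,
         3.08244308e-02],
       [ 0.00000000e+00,  0.00000000e+00,  0.00000000e+00,
         1.00000000e+00]])}
```

View pics/top0.png

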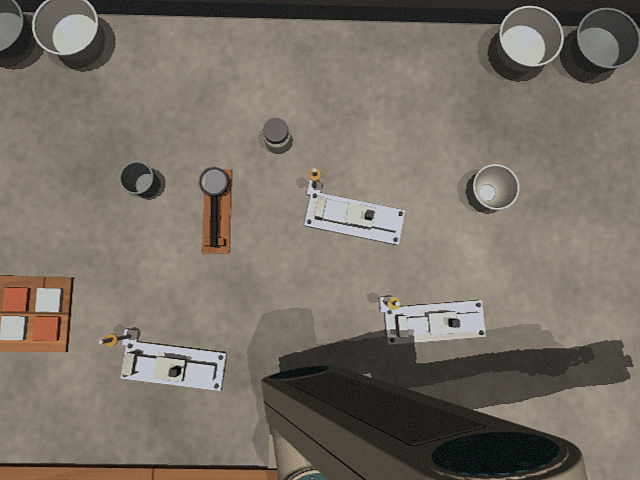

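View pics/scene0.png

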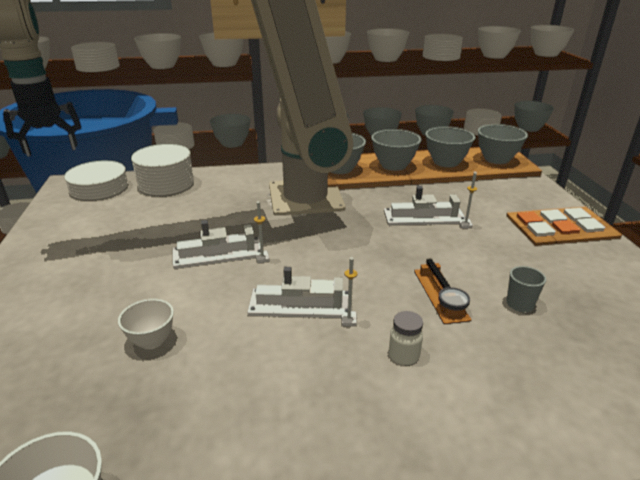

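The top view shows the target fixture (farthest from the base) at about (355,218), with its jaw handle at (370,215) and collar at (314,175). The loupe lens is at (214,181), with its handle running down to (214,246). The jar is at (277,130), the cup at (138,178) and the bowl at (495,188). The scene view shows the collar at (351,274) and the jaw handle top at (288,268).

```bash
cat > h.py <<'E'
import numpy as np,cv2
from scipy.spatial.transform import Rotation as R
from station import r
def cam(n,s=None):
    c=r.camera_info(n);K=c["camera_matrix"]
    if n=="wrist":
        s=s or r.sense();M=c["mount"];T=np.eye(4);T[:3,:3]=R.from_rotvec(s["ee_rot"]).as_matrix();T[:3,3]=s["tcp_pos"]
        T=T@M;return K,T[:3,:3],T[:3,3]
    Rm=R.from_rotvec(c["rvec"]).as_matrix();return K,Rm.T,-Rm.T@c["tvec"]
def ray(C,u,v):
    K,A,o=C;d=A@np.linalg.solve(K,[u,v,1.]);return o,d/np.linalg.norm(d)
def onz(C,u,v,z):
    o,d=ray(C,u,v);return o+d*(z-o[2])/d[2]
def tri(rays):
    A=0;b=0
    for o,d in rays:
        P=np.eye(3)-np.outer(d,d);A=A+P;b=b+P@o
    x=np.linalg.solve(A,b);return x,[np.linalg.norm((np.eye(3)-np.outer(d,d))@(x-o)) for o,d in rays]
def px(C,p):
    K,A,o=C;q=K@(A.T@(np.asarray(p)-o));return q[:2]/q[2]
E
python3 - <<'E'
from h import *
T=cam("top");S=cam("scene")
print(T[2],S[2])
print("corners",[onz(T,*p,.012).round(3) for p in [(313,191),(405,210),(400,244),(305,225)]])
print("handle top",onz(T,370,215,.096),tri([ray(T,370,215),ray(S,288,268)]))
print("collar",tri([ray(T,314,175),ray(S,351,274)]))
print("lens",onz(T,214,181,.036),"hend",onz(T,214,246,.042))
for n,p,z in[("jar",(277,127),.085),("cup",(137,177),.07),("bowl",(496,186),.06)]:print(n,onz(T,*p,z))
t=r.snapshot
E
```

```text
[0.32319059 0.00513216 1.10621561] [ 1.32111538 -0.15731762  0.67328087]
corners [array([0.562, 0.017, 0.012]), array([ 0.523, -0.189,  0.012]), array([ 0.447, -0.178,  0.012]), array([0.485, 0.033, 0.012])]
handle top [ 0.49576194 -0.10192883  0.096     ] (array([ 0.4960366 , -0.09963986,  0.09594883]), [np.float64(0.0023015977395356045), np.float64(0.0023015977395356184)])
collar (array([0.57095155, 0.01555088, 0.12157333]), [np.float64(0.001167248125306277), np.float64(0.0011672481253062724)])
lens [0.57397957 0.23280925 0.036     ] hend [0.43101901 0.22518893 0.042     ]
jar [0.68191004 0.09502895 0.085     ]
cup [0.5710381  0.38752844 0.07      ]
bowl [ 0.57075011 -0.37661534  0.06      ]
```

{"api": "play_rows", "payload": {
  "targets": [
    [329,502,-20,0,0,1.114,1],
    [329,502,-20,0,0,1.114,1],
    [329,502,-20,0,0,1.114,1],
    [329,502,-20,0,0,1.114,1],
    [329,502,-20,0,0,1.114,1],
    [329,502,-20,0,0,1.114,1],
    [329,502,-20,0,0,1.114,1],
    [329,502,-20,0,0,1.114,1],
    [329,502,-20,0,0,1.114,1],
    [329,502,-20,0,0,1.114,1],
    [329,502,-20,0,0,1.114,1],
    [329,502,-20,0,0,1.114,1],
    [329,502,-20,0,0,1.114,1],
    [329,502,-20,0,0,1.114,1],
    [329,502,-20,0,0,1.114,1],
    [329,502,-20,0,0,1.114,1],
    [329,502,-20,0,0,1.114,1],
    [329,502,-20,0,0,1.114,1],
    [329,502,-20,0,0,1.114,1],
    [329,502,-20,0,0,1.114,1]
  ]
}}

```text
time: 1.77
tcp_pos: [0.4956, -0.1013, 0.3847]
ee_rot: [-2.42, -2.003, 0.001]
contact_force: [0.0, 0.1, 0.0]
finger_gap: 0.0852
gripper_force: 0.0
```

```bash
python3 - <<'E'
from h import *
s=r.sense();im=r.snapshot("wrist");cv2.imwrite("pics/w1.png",im[:,:,::-1]);np.save("s1.npy",s,allow_pickle=True)
print(s["tcp_pos"],s["ee_rot"],s["qpos"],s["time"])
E
```

```text
[ 0.49558802 -0.1012849   0.38468559] [-2.42017426e+00 -2.00297657e+00  5.04574965e-04] [-3.29402162e-01  7.75451545e-02 -3.09357742e-01  1.18412180e+00
 -2.36780148e-04  1.42948050e+00] 1.7667
```

View pics/w1.png

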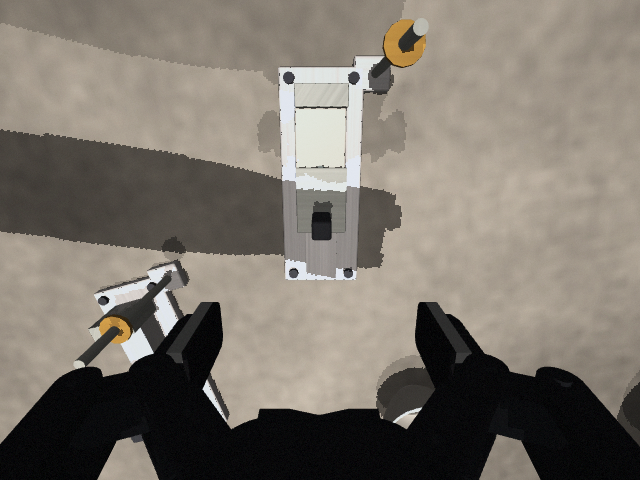

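The wrist view shows the fixture upright in the image. The base corners are at (278,67), (285,279) and (356,279). The tile spans (296–347, 108–167), the handle top is at about (321,230), and the collar is at (405,43).

```bash
python3 - <<'E'
from h import *
s=np.load("s1.npy",allow_pickle=True).item();C=cam("wrist",s)
g=lambda u,v,z:onz(C,u,v,z).round(4)
for n,a in dict(BL=(285,279,.012),BR=(356,279,.012),TL=(278,67,.012),tileTL=(296,108,.052),tileTR=(346,108,.052),tileBL=(295,167,.052),tileBR=(346,166,.052),hoodL=(295,168,.0605),hoodR=(346,168,.0605),hand=(321,230,.096)).items():print(n,g(*a))
T=cam("top");S=cam("scene")
print("collar",tri([ray(T,314,175),ray(S,351,274),ray(C,405,43)]), tri([ray(S,351,274),ray(C,405,43)]))
im=cv2.imread("pics/w1.png")[20:290,250:450];cv2.imwrite("pics/w1c.png",cv2.resize(im,None,fx=2.2,fy=2.2,interpolation=2)[:600])
E
```

```text
BL [ 0.4445 -0.1698  0.012 ]
BR [ 0.5218 -0.1845  0.012 ]
TL [0.4842 0.0386 0.012 ]
tileTL [ 0.4951 -0.0017  0.052 ]
tileTR [ 0.5363 -0.0096  0.052 ]
tileBL [ 0.4842 -0.049   0.052 ]
tileBR [ 0.5285 -0.0566  0.052 ]
hoodL [ 0.4848 -0.0491  0.0605]
hoodR [ 0.5277 -0.0573  0.0605]
hand [ 0.4981 -0.0975  0.096 ]
collar (array([0.57118874, 0.0159975 , 0.1219161 ]), [np.float64(0.0016832359327299063), np.float64(0.0006867705382553805), np.float64(0.0010272619482845232)]) (array([0.57152445, 0.01680068, 0.12192477]), [np.float64(0.00018786082089695548), np.float64(0.00018786082089696093)])
```

View pics/w1c.png

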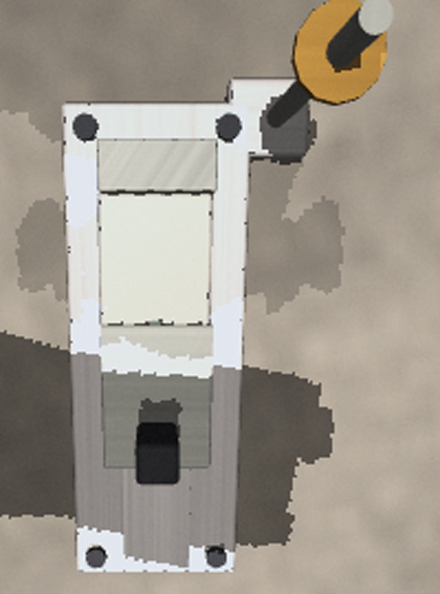

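{"api": "play_rows", "payload": {
  "targets": [
    [3,4,-40,0,0,0,1],
    [3,4,-80,0,0,0,1],
    [3,4,-115,0,0,0,1],
    [3,4,-135,0,0,0,1],
    [3,4,-147,0,0,0,1],
    [3,4,-147,0,0,0,1],
    [3,4,-147,0,0,0,0],
    [3,4,-147,0,0,0,0],
    [3,4,-147,0,0,0,0],
    [3,4,-147,0,0,0,0],
    [3,4,-147,0,0,0,0],
    [3,4,-147,0,0,0,0]
  ],
  "newtons": 40
}}

```text
time: 2.82
tcp_pos: [0.4988, -0.0962, 0.2388]
ee_rot: [-2.418, -2.005, 0.002]
contact_force: [-0.8, 1.5, -2.5]
finger_gap: 0.0156
gripper_force: 39.1
```

Handle gripped (15.6 mm opening). Drawing back 38 mm along fixture +x.

{"api": "play_rows", "payload": {
  "targets": [
    [-2,-8,0,0,0,0,0],
    [-3,-16,0,0,0,0,0],
    [-4.5,-24,0,0,0,0,0],
    [-6,-31,0,0,0,0,0],
    [-7,-38,0,0,0,0,0],
    [-7,-38,0,0,0,0,0],
    [-7,-38,0,0,0,0,0]
  ]
}}

```text
time: 3.4
tcp_pos: [0.4916, -0.1341, 0.2387]
ee_rot: [-2.418, -2.004, 0.001]
contact_force: [-3.9, 0.9, 6.5]
finger_gap: 0.015
gripper_force: 40.8
```

{"api": "play_rows", "payload": {
  "targets": [
    [0,0,0,0,0,0,1],
    [0,0,0,0,0,0,1],
    [0,0,0,0,0,0,1],
    [0,0,30,0,0,0,1],
    [0,0,60,0,0,0,1],
    [9,35,60,0,0,0,1],
    [14,70,60,0,0,0,1],
    [18.5,97,60,0,0,0,1],
    [18.5,97,60,0,0,0,1],
    [18.5,97,30,0,0,0,1],
    [18.5,97,0,0,0,0,1],
    [18.5,97,-25,0,0,0,1],
    [18.5,97,-39,0,0,0,1],
    [18.5,97,-39,0,0,0,1],
    [18.5,97,-39,0,0,0,0],
    [18.5,97,-39,0,0,0,0],
    [18.5,97,-39,0,0,0,0],
    [18.5,97,-39,0,0,0,0],
    [18.5,97,-39,0,0,0,0]
  ],
  "newtons": 30
}}

```text
time: 4.98
tcp_pos: [0.5116, -0.0375, 0.2003]
ee_rot: [2.416, 2.004, 0.003]
contact_force: [-1.2, 0.1, 4.4]
finger_gap: 0.0434
gripper_force: 31.8
```

{"api": "play_rows", "payload": {
  "targets": [
    [0,0,10,0,0,0,0],
    [0,0,30,0,0,0,0],
    [0,0,65,0,0,0,0],
    [0,0,100,0,0,0,0],
    [0,0,130,0,0,0,0],
    [0,0,130,0,0,0.11,0],
    [0,0,130,0,0,0.22,0],
    [0,0,130,0,0,0.34,0],
    [0,0,130,0,0,0.46,0],
    [0,0,130,0,0,0.58,0],
    [0,0,130,0,0,0.7,0],
    [0,0,130,0,0,0.82,0],
    [0,0,130,0,0,0.94,0],
    [0,0,130,0,0,1.06,0],
    [0,0,130,0,0,1.18,0],
    [0,0,130,0,0,1.3,0],
    [0,0,130,0,0,1.42,0],
    [0,0,130,0,0,1.5708,0],
    [0,0,130,0,0,1.5708,0]
  ]
}}

```text
time: 6.57
tcp_pos: [0.5104, -0.0371, 0.3293]
ee_rot: [0.284, 3.129, 0.0]
contact_force: [-0.5, -0.4, -1.3]
finger_gap: 0.0434
gripper_force: 31.2
```

{"api": "play_rows", "payload": {
  "targets": [
    [0,0,0,0,0,0.11,0],
    [0,0,0,0,0,0.22,0],
    [0,0,0,0,0,0.34,0],
    [0,0,0,0,0,0.46,0],
    [0,0,0,0,0,0.58,0],
    [0,0,0,0,0,0.7,0],
    [0,0,0,0,0,0.82,0],
    [0,0,0,0,0,0.94,0],
    [0,0,0,0,0,1.06,0],
    [0,0,0,0,0,1.18,0],
    [0,0,0,0,0,1.3,0],
    [0,0,0,0,0,1.42,0],
    [0,0,0,0,0,1.5,0],
    [0,0,0,0,0,1.5708,0],
    [0,0,0,0,0,1.5708,0],
    [0,0,0,0,0,1.5708,0]
  ]
}}

```text
time: 7.9
tcp_pos: [0.5105, -0.0372, 0.3291]
ee_rot: [-2.003, 2.42, -0.0]
contact_force: [0.4, -0.5, -0.9]
finger_gap: 0.0436
gripper_force: 31.2
```

```bash
python3 - <<'E'
from h import *
s=r.sense();im=r.snapshot("wrist");cv2.imwrite("pics/w2.png",im[:,:,::-1]);np.save("s2.npy",s,allow_pickle=True)
A=R.from_rotvec(s["ee_rot"]).as_matrix();print(s["tcp_pos"],np.arctan2(A[1,0],A[0,0]),A[:,2],s["qpos"],s["time"],s["finger_gap"])
E
```

```text
[ 0.51047974 -0.03715837  0.3291194 ] -1.758573631575911 [ 1.77687210e-04 -2.58377279e-05 -9.99999984e-01] [-1.99019462e-01  1.30990347e-01 -3.73083247e-01  1.06654344e+00
  9.80251136e-06 -1.58203848e+00] 7.9 0.043610727340044585
```

View pics/w2.png

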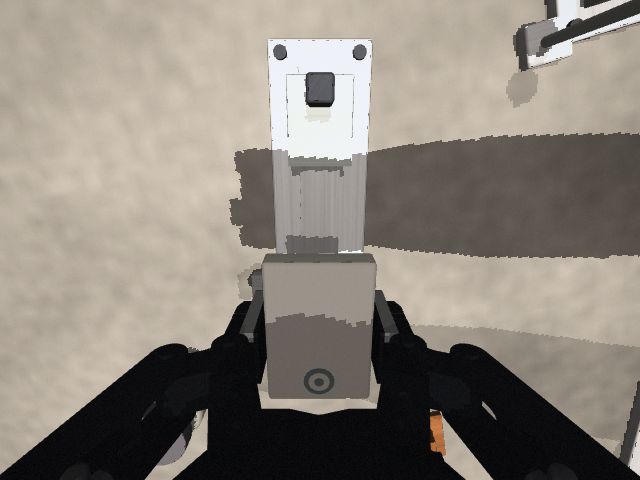

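The wrist view shows the tile held squarely with its stamp at (319,381), now at the fixed-jaw end. The jaw is drawn back, with its handle at (320,88).

```bash
python3 - <<'E'
from h import *
s=np.load("s2.npy",allow_pickle=True).item();C=cam("wrist",s);z=s["tcp_pos"][2]-.1483
a=-1.759;F=np.array([[np.cos(a),np.sin(a)],[-np.sin(a),np.cos(a)]]);o=[.510,-.037]
for p in[(319,381),(264,263),(376,263),(267,398),(372,398)]:print(F@(onz(C,*p,z)[:2]-o))
print("jaw handle",F@(onz(C,320,88,.096)[:2]-o))
E
```

```text
[-2.28305744e-02  7.77975507e-05]
[0.03122924 0.02079234]
[ 0.03125217 -0.02131207]
[-0.03184714  0.02264578]
[-0.03180148 -0.02292835]
jaw handle [ 0.10078852 -0.00043821]
```

{"api": "play_rows", "payload": {
  "targets": [
    [-0.5,-2.5,-30,0,0,0,0],
    [-0.5,-2.5,-65,0,0,0,0],
    [-0.5,-2.5,-95,0,0,0,0],
    [-0.5,-2.5,-115,0,0,0,0],
    [-0.5,-2.5,-123,0,0,0,0],
    [-0.5,-2.5,-128,0,0,0,0],
    [-0.5,-2.5,-128,0,0,0,0],
    [-0.5,-2.5,-128,0,0,0,0]
  ]
}}

```text
time: 8.62
tcp_pos: [0.5111, -0.0399, 0.202]
ee_rot: [-2.004, 2.417, -0.003]
contact_force: [0.6, -0.5, -1.0]
finger_gap: 0.0432
gripper_force: 31.1
```

{"api": "play_rows", "payload": {
  "targets": [
    [0,0,0,0,0,0,0.65],
    [0,0,0,0,0,0,0.8],
    [0,0,0,0,0,0,0.8],
    [0,0,0,0,0,0,0.8],
    [0,0,20,0,0,0,0.8],
    [0,0,50,0,0,0,1],
    [0,0,85,0,0,0,1],
    [0,0,110,0,0,0,1],
    [0,0,110,0,0,0,1]
  ]
}}

```text
time: 9.37
tcp_pos: [0.5129, -0.0402, 0.3169]
ee_rot: [-2.001, 2.412, -0.014]
contact_force: [0.5, -0.9, 0.0]
finger_gap: 0.0855
gripper_force: 0.0
```

```bash
python3 - <<'E'
from h import *
s=r.sense();im=r.snapshot("wrist");cv2.imwrite("pics/w3.png",im[:,:,::-1]);np.save("s3.npy",s,allow_pickle=True)
print(s["tcp_pos"],s["time"],s["finger_gap"])
E
```

```text
[ 0.51291905 -0.04023667  0.31690736] 9.3667 0.08546737986369811
```

View pics/w3.png

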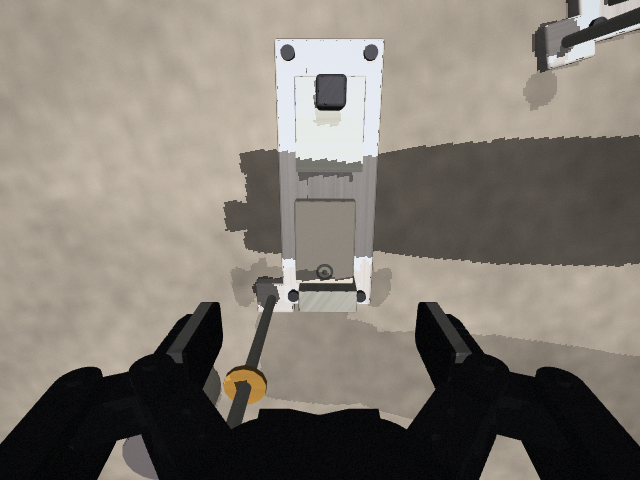

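The tile lies flat on the bed, with its stamp at (324,271) next to the fixed jaw. The jaw handle is at (331,90).

{"api": "play_rows", "payload": {
  "targets": [
    [-10,-40,0,0,0,0,1],
    [-18,-75,0,0,0,0,1],
    [-20,-95,-5,0,0,0,1],
    [-20,-95,-35,0,0,0,1],
    [-20,-95,-60,0,0,0,1],
    [-20,-95,-73,0,0,0,1],
    [-20,-95,-73,0,0,0,1],
    [-20,-95,-73,0,0,0,0],
    [-20,-95,-73,0,0,0,0],
    [-20,-95,-73,0,0,0,0],
    [-20,-95,-73,0,0,0,0],
    [-20,-95,-73,0,0,0,0],
    [-20,-95,-73,0,0,0,0]
  ],
  "newtons": 40
}}

```text
time: 10.5
tcp_pos: [0.4909, -0.1348, 0.2387]
ee_rot: [-2.005, 2.417, -0.003]
contact_force: [-1.4, -0.6, 3.3]
finger_gap: 0.0151
gripper_force: 41.9
```

{"api": "play_rows", "payload": {
  "targets": [
    [1.5,8,0,0,0,0,0],
    [3,16,0,0,0,0,0],
    [4.5,24,0,0,0,0,0],
    [6,32,0,0,0,0,0],
    [7,37.3,0,0,0,0,0],
    [7,37.3,0,0,0,0,0],
    [7,37.3,0,0,0,0,0]
  ]
}}

```text
time: 11.08
tcp_pos: [0.498, -0.0974, 0.2387]
ee_rot: [-2.005, 2.416, -0.003]
contact_force: [0.2, -0.6, 6.3]
finger_gap: 0.0152
gripper_force: 42.0
```

{"api": "play_rows", "payload": {
  "targets": [
    [0.2,1,0,0,0,0,0],
    [0.4,2,0,0,0,0,0],
    [0.4,2,0,0,0,0,0]
  ]
}}

```text
time: 11.33
tcp_pos: [0.4983, -0.0961, 0.2387]
ee_rot: [-2.005, 2.418, -0.004]
contact_force: [0.1, -4.3, 6.3]
finger_gap: 0.0155
gripper_force: 42.1
```

{"api": "play_rows", "payload": {
  "targets": [
    [0.2,1,0,0,0,0,0],
    [0.4,2,0,0,0,0,0],
    [0.4,2,0,0,0,0,0]
  ]
}}

```text
time: 11.58
tcp_pos: [0.4986, -0.0943, 0.2387]
ee_rot: [2.005, -2.419, 0.005]
contact_force: [0.3, -4.1, 5.4]
finger_gap: 0.0157
gripper_force: 42.1
```

{"api": "play_rows", "payload": {
  "targets": [
    [0.2,1,0,0,0,0,0],
    [0.4,2,0,0,0,0,0],
    [0.4,2,0,0,0,0,0]
  ]
}}

```text
time: 11.83
tcp_pos: [0.4989, -0.0932, 0.2387]
ee_rot: [2.002, -2.417, 0.008]
contact_force: [-2.1, -9.1, 4.5]
finger_gap: 0.0152
gripper_force: 42.0
```

{"api": "play_rows", "payload": {
  "targets": [
    [0.2,1,0,0,0,0,0],
    [0.2,1,0,0,0,0,0],
    [0.2,1,0,0,0,0,0]
  ]
}}

```text
time: 12.08
tcp_pos: [0.499, -0.0928, 0.2387]
ee_rot: [2.0, -2.416, 0.01]
contact_force: [-2.0, -12.1, 4.5]
finger_gap: 0.0153
gripper_force: 42.0
```

{"api": "play_rows", "payload": {
  "targets": [
    [-0.2,-1,0,0,0,0,0],
    [-0.2,-1,0,0,0,0,1],
    [-0.2,-1,0,0,0,0,1],
    [-0.2,-1,0,0,0,0,1],
    [0,0,30,0,0,0,1],
    [0,0,70,0,0,0,1],
    [0,0,110,0,0,0,1],
    [0,0,130,0,0,0,1],
    [0,0,130,0,0,0,1],
    [0,0,130,0,0,0,1]
  ]
}}

```text
time: 12.92
tcp_pos: [0.499, -0.0902, 0.3689]
ee_rot: [-2.005, 2.416, -0.003]
contact_force: [0.5, -0.7, -0.4]
finger_gap: 0.085
gripper_force: 0.0
```

```bash
python3 - <<'E'
from h import *
s=r.sense();im=r.snapshot("wrist");np.save("s4.npy",s,allow_pickle=True)
cv2.imwrite("pics/w4.png",im[:,:,::-1]);
c=im[60:360,200:440,::-1];cv2.imwrite("pics/w4c.png",cv2.resize(c,None,fx=2,fy=2,interpolation=2))
print(s["tcp_pos"],s["time"],s["finger_gap"])
E
```

```text
[ 0.49895251 -0.09017353  0.36887398] 12.9167 0.08502403066305565
```

View pics/w4c.png

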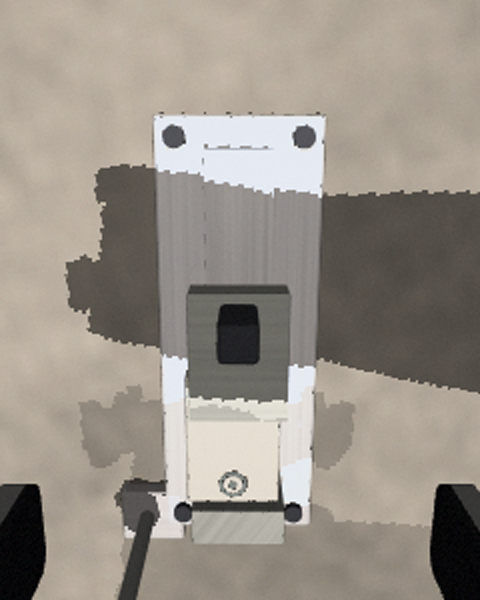

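The crop shows the tile clamped square under the jaw hood, with its stamp at crop (233,484), which is image (316.5,302). The jaw is closed.

```bash
python3 - <<'E'
from h import *
s=np.load("s4.npy",allow_pickle=True).item();C=cam("wrist",s)
a=-1.759;F=np.array([[np.cos(a),np.sin(a)],[-np.sin(a),np.cos(a)]]);o=np.array([.510,-.037])
p=onz(C,316.5,302,.052);print("stamp",p,F@(p[:2]-o), "expected",o+F.T@[-.022,0])
print("handle",F@(onz(C,318,232,.096)[:2]-o))
for q,z in[((295,310),.052),((339,311),.052),((294,260),.0605),((344,260),.0605)]:print(F@(onz(C,*q,z)[:2]-o))
T=cam("top")
t=r.snapshot("top");cv2.imwrite("pics/t2.png",cv2.resize(t[150:270,180:260,::-1],None,fx=5,fy=5,interpolation=2))
E
```

```text
stamp [ 0.51581335 -0.01479227  0.052     ] [-0.02290323  0.00155575] expected [ 0.51411608 -0.01538848]
handle [5.99971732e-02 8.64005916e-05]
[-0.0315988   0.02220096]
[-0.03249324 -0.02007441]
[0.02330506 0.02144231]
[ 0.02347766 -0.02283675]
```

{"api": "play_rows", "payload": {
  "targets": [
    [10,30,30,0,0,-0.1,1],
    [10,60,30,0,0,-0.2,1],
    [10,90,30,0,0,-0.32,1],
    [10,120,30,0,0,-0.44,1],
    [10,150,30,0,0,-0.56,1],
    [10,180,30,0,0,-0.68,1],
    [10,210,30,0,0,-0.8,1],
    [10,240,30,0,0,-0.92,1],
    [10,270,30,0,0,-1.04,1],
    [10,300,30,0,0,-1.16,1],
    [10,319,30,0,0,-1.28,1],
    [10,319,30,0,0,-1.33,1],
    [10,319,30,0,0,-1.33,1],
    [10,319,30,0,0,-1.33,1],
    [10,319,30,0,0,-1.33,1]
  ]
}}

```text
time: 14.27
tcp_pos: [0.5082, 0.2281, 0.3962]
ee_rot: [0.087, -3.138, 0.001]
contact_force: [0.1, -0.6, -0.6]
finger_gap: 0.0854
gripper_force: 0.0
```

```bash
python3 - <<'E'
from h import *
s=r.sense();im=r.snapshot("wrist");np.save("s5.npy",s,allow_pickle=True)
cv2.imwrite("pics/w5.png",im[:,:,::-1])
print(s["tcp_pos"],s["ee_rot"],s["qpos"],s["time"],s["finger_gap"])
E
```

```text
[0.50815026 0.22810591 0.39621193] [ 8.71908335e-02 -3.13755840e+00  1.28319068e-03] [ 3.05877419e-01  1.62319449e-01 -1.87633062e-01  1.22378256e+00
 -1.13163318e-05  2.50312956e-01] 14.2667 0.08540992166270127
```

View pics/w5.png

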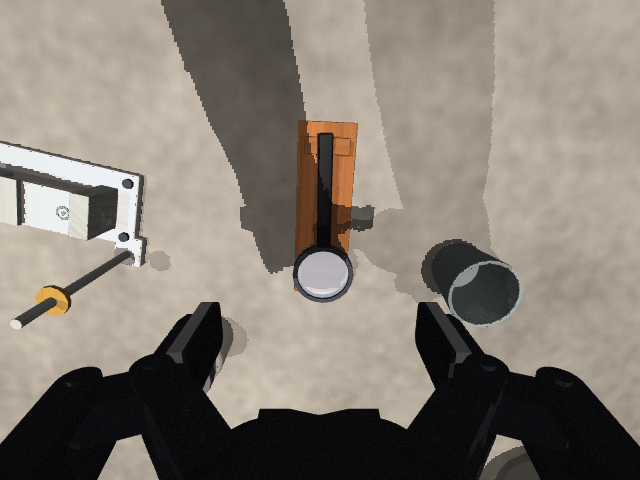

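The wrist view shows the lens centre at about (323,273), with the handle running up to (325,132). The clamped stamp is at (63,213), and the cup at (483,290) is clear of the hand.

```bash
python3 - <<'E'
from h import *
s=np.load("s5.npy",allow_pickle=True).item();C=cam("wrist",s)
L=onz(C,323,273.5,.040);H=onz(C,325.5,133,.042);d=H-L;d[2]=0;l=np.linalg.norm(d);d/=l
print(L,H,l,np.arctan2(d[1],d[0]),"grip",L+d*.065,"top cam lens",onz(cam("top"),214,181,.04))
A=R.from_rotvec(s["ee_rot"]).as_matrix();print("yaw",np.arctan2(A[1,0],A[0,0]))
print("stamp",onz(C,63,213,.052),"collar z via S",tri([ray(C,53,301),ray(cam("scene"),351,274)]))
E
```

```text
[0.57077051 0.23687506 0.04      ] [0.43007397 0.23077403 0.042     ] 0.14082874972304957 -3.098256749981914 grip [0.50583153 0.23405911 0.04      ] top cam lens [0.57304223 0.23195829 0.04      ]
yaw -3.0860292251514725
stamp [ 0.51655942 -0.01513187  0.052     ] collar z via S (array([0.57128109, 0.01680127, 0.12161278]), [np.float64(0.00014632574885471727), np.float64(0.00014632574885479132)])
```

{"api": "play_rows", "payload": {
  "targets": [
    [-2,4,-40,0,0,-0.01,1],
    [-2,4,-80,0,0,-0.01,1],
    [-2,4,-120,0,0,-0.01,1],
    [-2,4,-155,0,0,-0.01,1],
    [-2,4,-185,0,0,-0.01,1],
    [-2,4,-200,0,0,-0.01,1],
    [-2,4,-207,0,0,-0.01,1],
    [-2,4,-207,0,0,-0.01,1],
    [-2,4,-207,0,0,-0.01,0],
    [-2,4,-207,0,0,-0.01,0],
    [-2,4,-207,0,0,-0.01,0],
    [-2,4,-207,0,0,-0.01,0],
    [-2,4,-207,0,0,-0.01,0],
    [-2,4,-207,0,0,-0.01,0],
    [-2,4,-207,0,0,-0.01,0]
  ],
  "newtons": 60
}}

```text
time: 15.57
tcp_pos: [0.5069, 0.2327, 0.1916]
ee_rot: [-0.07, 3.14, 0.0]
contact_force: [-0.0, -0.2, 5.3]
finger_gap: 0.0129
gripper_force: 58.6
```

{"api": "play_rows", "payload": {
  "targets": [
    [0,0,10,0,0,0,0],
    [0,0,30,0,0,0,0],
    [0,0,60,0,0,0,0],
    [0,0,95,0,0,0,0],
    [0,0,130,0,0,0,0],
    [-10,-10,150,0,0,0,0],
    [-25,-35,155,0,0,0,0],
    [-40,-65,155,0,0,0,0],
    [-50,-95,155,0,0,0,0],
    [-56,-125,155,0,0,0,0],
    [-56,-155,155,0,0,0,0],
    [-56,-185,155,0,0,0,0],
    [-56,-215,155,0,0,0,0],
    [-56,-238,155,0,0,0,0],
    [-56,-250.5,155,0,0,0,0],
    [-56,-250.5,155,0,0,0,0],
    [-56,-250.5,155,0,0,0,0],
    [-56,-250.5,155,0,0,0,0]
  ]
}}

```text
time: 17.07
tcp_pos: [0.4503, -0.0175, 0.3457]
ee_rot: [0.071, -3.14, -0.001]
contact_force: [0.3, 0.7, -1.5]
finger_gap: 0.0127
gripper_force: 58.8
```

```bash
python3 - <<'E'
from h import *
s=r.sense();t=r.snapshot("top");c=r.snapshot("scene");np.save("s6.npy",s,allow_pickle=True)
print(s["tcp_pos"],s["ee_rot"],s["time"],s["finger_gap"],s["contact_force"])
e=np.array([s["tcp_pos"][0]+.0649,s["tcp_pos"][1]+.0028,s["tcp_pos"][2]-.1556]);print(e)
for n in("top","scene"):print(n,px(cam(n),e))
a=cv2.resize(t[130:280,240:400],None,fx=2.5,fy=2.5);b=cv2.resize(c[180:330,240:400],None,fx=2.5,fy=2.5)
cv2.imwrite("pics/c6.png",np.hstack([a,b])[:,:,::-1])
E
```

```text
[ 0.45028828 -0.01751826  0.34574503] [ 7.06096270e-02 -3.14040026e+00 -9.19597354e-04] 17.0667 0.01272350799865184 [ 0.25967818  0.74968648 -1.5089566 ]
[ 0.51518828 -0.01471826  0.19014503]
top [328.83199823 195.37553073]
scene [330.2515056  229.50856995]
```

View pics/c6.png

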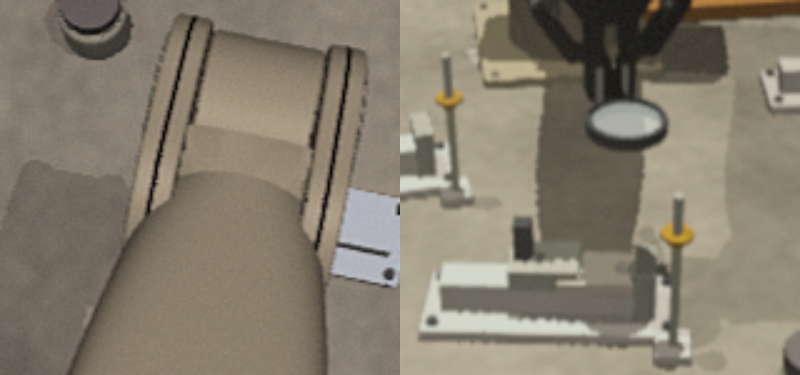

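The scene crop shows the loupe held level, with its lens at (330.8,229.2) against a predicted (330.3,229.5). Now I lower it to the collar height.

{"api": "play_rows", "payload": {
  "targets": [
    [0.3,0,-15,0,0,0,0],
    [0.3,0,-30,0,0,0,0],
    [0.3,0,-45,0,0,0,0],
    [0.3,0,-57,0,0,0,0],
    [0.3,0,-65,0,0,0,0],
    [0.3,0,-69,0,0,0,0],
    [0.3,0,-69,0,0,0,0],
    [0.3,0,-69,0,0,0,0],
    [0.3,0,-69,0,0,0,0],
    [0.3,0,-69,0,0,0,0],
    [0.3,0,-69,0,0,0,0]
  ]
}}

```text
time: 18.08
tcp_pos: [0.4513, -0.018, 0.2774]
ee_rot: [-0.07, 3.139, -0.001]
contact_force: [0.4, 0.6, -1.0]
finger_gap: 0.013
gripper_force: 58.8
```

```bash
python3 - <<'E'
from h import *
s=r.sense();c=r.snapshot("scene")
print(s["tcp_pos"],s["time"],s["contact_force"],abs(s["joint_velocities"]).max(),s["gripper_force"])
e=s["tcp_pos"]+[.0649,.0028,-.1556];print(e,px(cam("scene"),e))
cv2.imwrite("pics/c7.png",cv2.resize(c[230:330,240:370,::-1],None,fx=6,fy=6,interpolation=2))
E
```

```text
[ 0.45127514 -0.01801538  0.27743383] 18.0833 [ 0.43861664  0.61325885 -1.0163774 ] 0.004302027147575299 58.79752993583679
[ 0.51617514 -0.01521538  0.12183383] [329.68950428 259.35876108]
```

View pics/c7.png

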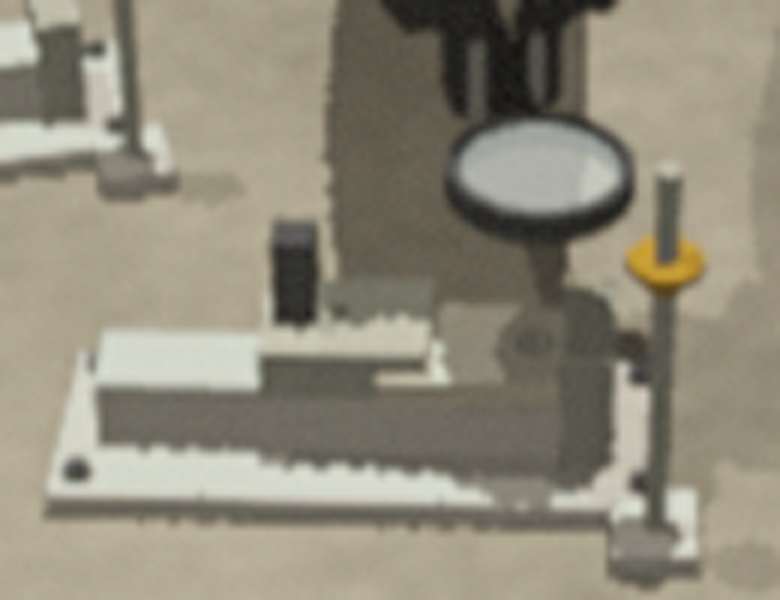

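The scene crop shows the lens at (330.2,259.2), level and above the stamp at (328.8,287.2), clear of the post and collar. The jaw is closed on the tile. I'll check the stamp with this view, then hand in.

```bash
python3 - <<'E'
from h import *
S=cam("scene");p=onz(S,328.8,287.2,.052);l=onz(S,330.2,259.2,.1217);print(p,l,np.linalg.norm((p-l)[:2]))
if np.linalg.norm((p-l)[:2])<.006: print(r.job_done())
E
```

```text
[ 0.51537674 -0.01616568  0.052     ] [ 0.51557505 -0.01408167  0.1217    ] 0.0020934272445512566
the job is handed in; nothing more can be done
None
```

The job is handed in at about 18 s: the tile is turned and clamped again, and the loupe is held level over the stamp, with the lens measured about 2 mm off horizontally and within about 2 mm of the collar's height; the judge's verdict was not returned.

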